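Put the mixed-up lids back on their turned boxes

TASK

The lids of the three turned wooden boxes have been mixed up: put each lid fully home on the box of its own wood. Use the empty cork stand to park a lid and make room, and set every lid down upright rather than dropping it; leave the boxes standing where they are, never put a lid down on the bench, and do not disturb the wax tin, gouge or chuck.

Things in the scene. Friction and masses are not known exactly. Their poses are not given: they have to be found in the camera images.
- walnut_lid: loose turned lid, dark brown walnut, 80 g, round. Origin: centre of its spigot's underside, z up. Upward from it: tapered spigot to 12 mm (radius 24 mm at the bottom, 29 mm at the top), disc of radius 41 mm from 12 to 20 mm, upright cylindrical knob (the grip) 24 mm in diameter from 20 to 50 mm. Starts on a box of another wood. Seated, its origin is 43 mm above the box's origin; on the stand, it is at the cork.
- maple_lid: loose turned lid, pale cream maple, 80 g, round. Origin: centre of its spigot's underside, z up. Upward from it: tapered spigot to 12 mm (radius 24 mm at the bottom, 29 mm at the top), disc of radius 41 mm from 12 to 20 mm, upright cylindrical knob (the grip) 24 mm in diameter from 20 to 50 mm. Starts on a box of another wood. Seated, its origin is 43 mm above the box's origin; on the stand, it is at the cork.
- padauk_lid: loose turned lid, brick-red padauk, 80 g, round. Origin: centre of its spigot's underside, z up. Upward from it: tapered spigot to 12 mm (radius 24 mm at the bottom, 29 mm at the top), disc of radius 41 mm from 12 to 20 mm, upright cylindrical knob (the grip) 24 mm in diameter from 20 to 50 mm. Starts on a box of another wood. Seated, its origin is 43 mm above the box's origin; on the stand, it is at the cork.
- walnut_box: loose round box (low pot), dark brown walnut, 350 g. Origin: centre of its underside, z up. Radius 55 mm at the widest, collar of radius 50 mm, flat rim 55 mm above the bench, mouth of radius 34 mm, 25 mm deep. A ring of its colour shows round the lid on it. A lid's disc lies on the rim, its spigot in the mouth with 5 mm of play all round.
- maple_box: loose round box (low pot), pale cream maple, 350 g. Origin: centre of its underside, z up. Radius 55 mm at the widest, collar of radius 50 mm, flat rim 55 mm above the bench, mouth of radius 34 mm, 25 mm deep. A ring of its colour shows round the lid on it. A lid's disc lies on the rim, its spigot in the mouth with 5 mm of play all round.
- padauk_box: loose round box (low pot), brick-red padauk, 350 g. Origin: centre of its underside, z up. Radius 55 mm at the widest, collar of radius 50 mm, flat rim 55 mm above the bench, mouth of radius 34 mm, 25 mm deep. A ring of its colour shows round the lid on it. A lid's disc lies on the rim, its spigot in the mouth with 5 mm of play all round.
- stand: fixed low round stand, grey with a cork top, empty at the start: 100 mm in diameter, flat cork top of radius 47 mm 30 mm above the bench. Origin: centre of its underside, z up. The free spot for parking a lid.
- wax_tin: bystander: closed round wax tin, blue lid over bare steel, 75 mm in diameter, 36 mm high, loose, among the boxes. Origin: centre of its underside.
- gouge: bystander: loose woodturning gouge lying on the bench along its own x, about 390 mm long and 34 mm thick, pale wooden handle (towards -x) and steel blade. Origin: on the bench under the ferrule, about the middle.
- chuck: bystander: loose steel lathe chuck standing on its back, 100 mm in diameter, 65 mm high with four jaws on top, 1.8 kg. Origin: centre of its underside.
There are look-alikes about, which are no part of the job. Leave any yellow look-alike of the maple_box alone. What is shaped like the walnut_lid but green is not meant.

How it is judged:
By the outcome, as a careful person would: the job done as asked, in the order asked, and still so for the second after the job is handed in, with the robot touching nothing.
It also fails if it takes over 109 s, if anything falls off the work surface, if the arm or the gripper's body presses on something with over 40 N, if the wrist force passes 120 N, or if a joint passes its speed limit or range.

ROBOT

A 6-joint arm with a two-finger parallel gripper is mounted at the origin on the work surface. World frame = base frame: x ahead of the robot, y to its left, z up, the work surface at z = 0. Lengths are in mm, angles in rad, forces in N, time in s.
With the tool pointing down it reaches from about 350 to 975 mm from the base axis. Payload 7.1 kg.
Tool frame: the origin (TCP) lies at the very end of the fingers, on their centre line; the grasp point (between the pads) lies ctrl.hold_point_z behind it (ctrl.hold_point_z is the distance from the TCP to the grasp point, in mm); z points along the fingers, y is the line along which they close (so a half turn about z gives the same grasp; the last joint's range is limited). The gripper opens to 88 mm and grips with 3 to 60 N. Pads are 20 mm wide; open, the fingers measure 115 mm over their backs; the gripper's body (75 mm by 178 mm) begins 61 mm behind the grasp point.
Start: joints at [-1.177, 0.423, 1.63, -0, 1.089, -0.019], TCP at [250.75, -572.476, 222.675] pointing down, gripper open.
Joint ranges: [-3, 3], [-0.9, 2.11], [0.09, 2.58], [-1.31, 4.45], [0.11, 2.69], [-2.54, 2.54]. Speed limits (rad/s): [2.39, 2.39, 3.01, 3.14, 3.14, 3.14].

INTERFACE

Orientations are given as a rotation vector (axis times angle).
In Python, from workcell import ctrl gives the robot as it stands. The module is installed in compiled form; this text tells all that it offers.
- The arm moves only by the shell command python3 -m creep 'ROWS'. ROWS is JSON, a list of rows, each an object with "translation": the shift along the tool's x, y, z in mm, a list of three; "angular": the turn, a rotation vector about the tool's x, y, z in rad, a list of three; "jaw": the opening, from 0 (shut) to 1 (fully open). A call has exactly 8 rows; each row is the pose to reach, as a shift and turn from the pose commanded when the call began, along the tool's axes at that moment; what a row does not reach only later rows make up. A row lasts 1/8 s, in which the tool goes at most 62.5 mm and 10.7 degrees, less where a joint would pass 70% of its speed; a pose out of reach is approached as far as the arm can. A call with a gripper value outside its range is refused whole. The fingers move at their own pace and stop on an object; the grip force is fixed at half the most. Time passes only in rows, so rows that repeat a pose let the fingers close, or fill a call up. It gives the time, the measured TCP pose, the force, the opening and the grip force at its end, in the units of the state.
- ctrl.get_obs(): the state, without advancing time (a new reading comes with each control period).
- ctrl.get_image(name): name is "scene" or "top"; returns the picture (384x512x3 uint8, red, green, blue); there is no depth.
- ctrl.camera_info(name): a dict with "camera_matrix" (3x3 intrinsics, pixels), "world_from_camera" (4x4, takes a point from camera to world coordinates). Camera axes: x right, y up, looking along -z (the intrinsics and any distortion apply to the point x, -y, -z); pixel columns grow to the right and rows downward; lengths in mm; the calibration is good to about 2 mm. A picture is of the moment at which its call begins. camera_info takes no time and is no camera call.
- ctrl.close_job(): hands the job in; it is judged then, once.
Trained networks look in the newest picture that a camera, given by its name, has taken for a name from the list of things; names that differ only in an ending like _2 or _b are one class to them, and where a whole thing is asked for, a point or a joint stands for the part that bears it (a point fixed in the world has none). Each returns a list of dicts, best first, with "score" (0 to 1); they miss things now and then, are a little off and sometimes report something else, mostly with a low value. They report only what shows in the picture. A call takes as long as a camera call. They do not tell look-alikes from the thing itself.
- ctrl.look_for(camera, label): "rect" ([left, top, right, bottom] in pixels, round what is visible of it).
The state is a dict: "t": time; "qpos": joint angles; "qvel": joint speeds; "joint_torque": joint torques, N m; "ee_pos": TCP position; "orientation": TCP orientation; "ft_force": force on the tool from outside, world axes, zero at the start; "moment": the same for the moment, N m; "width": finger opening in mm; "grasp_force": force on a finger pad.
Only numpy, scipy, OpenCV 4.12 (cv2) and the standard library are available. Lean on these libraries where they do the work, as an engineer would, in place of code of your own. Each camera call takes 0.05 s, during which the arm holds its last target. There are 200 camera calls.

## Working session

There is one attempt and no reset: what is moved stays moved. The work goes in short steps, Python scripts to look and compute and a shell command to move; the robot and the scene stay as the last step left them, time stands still between calls to the robot, and variables do not carry over. Pictures are saved under pics/ and viewed, at most 14 in all, crops included, and the job is handed in when it is done.

```bash
mkdir -p pics
python3 - <<'E'
from workcell import ctrl
import cv2,numpy as np
for n in("top","scene"):
    im=ctrl.get_image(n); cv2.imwrite(f"pics/{n}0.png",im[:,:,::-1])
    i=ctrl.camera_info(n); print(n,{k:np.round(v,3).tolist() if not isinstance(v,str) else v for k,v in i.items()})
    for l in "walnut_lid maple_lid padauk_lid walnut_box maple_box padauk_box stand wax_tin gouge chuck".split():
        print(l,[(np.round(d["rect"]).astype(int).tolist(),round(d["score"],2)) for d in ctrl.look_for(n,l)][:4])
o=ctrl.get_obs();print(o,ctrl.hold_point_z)
E
```

```text
top {'camera_matrix': [[410.026, 0.0, 249.628], [0.0, 410.026, 187.387], [0.0, 0.0, 1.0]], 'world_from_camera': [[0.015, 0.997, -0.076, 405.97], [-1.0, 0.014, -0.01, -5.836], [-0.009, 0.076, 0.997, 1146.346], [0.0, 0.0, 0.0, 1.0]]}
walnut_lid [([144, 181, 173, 205], 0.91)]
maple_lid [([279, 117, 312, 150], 0.69)]
padauk_lid [([329, 172, 359, 203], 0.58)]
walnut_box [([320, 170, 362, 210], 0.87)]
maple_box [([142, 175, 183, 213], 0.95), ([133, 235, 175, 275], 0.86), ([192, 219, 235, 261], 0.6), ([275, 115, 315, 154], 0.26)]
padauk_box [([273, 117, 315, 155], 0.66)]
stand [([185, 121, 220, 158], 0.91)]
wax_tin [([248, 173, 274, 200], 0.79)]
gouge [([395, 110, 407, 249], 0.74)]
chuck [([76, 148, 124, 188], 0.72)]
scene {'camera_matrix': [[382.197, 0.0, 263.117], [0.0, 382.197, 190.194], [0.0, 0.0, 1.0]], 'world_from_camera': [[0.168, -0.557, 0.814, 1367.521], [0.986, 0.079, -0.15, -178.956], [0.019, 0.827, 0.562, 677.082], [0.0, 0.0, 0.0, 1.0]]}
walnut_lid [([363, 166, 390, 181], 0.84), ([336, 172, 362, 191], 0.6)]
maple_lid [([216, 219, 249, 244], 0.87)]
padauk_lid [([165, 189, 200, 21
[... 398 characters left out ...]
0.89)]
{'t': 1.1, 'qpos': array([-1.17700045e+00,  4.23061800e-01,  1.62990582e+00,  3.36078894e-07,
        1.08860941e+00, -1.90134501e-02]), 'qvel': array([ 0.00035223,  0.00248001, -0.000559  , -0.00159989,  0.00043469,
       -0.00022556]), 'joint_torque': array([ 1.51933482e-04, -5.44589388e+01, -2.74050450e+01,  6.44416781e-02,
        1.68489735e-02, -1.84025578e-05]), 'ee_pos': array([ 250.74872973, -572.47365403,  222.69664156]), 'orientation': array([3.07489452e+00, 6.43841565e-01, 5.03319825e-06]), 'ft_force': array([-0.4626794 ,  0.18275455, -0.24163264]), 'moment': array([ 0.01964083, -0.03584173,  0.00855937]), 'grasp_force': 0.0, 'width': 88.02437443212797} 18.700000000000003
```

Run:
```python
import cv2
t=cv2.imread("pics/top0.png")[95:285,60:420]; cv2.imwrite("pics/topc.png",cv2.resize(t,(792,418),interpolation=cv2.INTER_CUBIC))
t=cv2.imread("pics/scene0.png")[135:300,80:450]; cv2.imwrite("pics/scenec.png",cv2.resize(t,(796,355),interpolation=cv2.INTER_CUBIC))
```

```text
(no output)
```

View pics/topc.png

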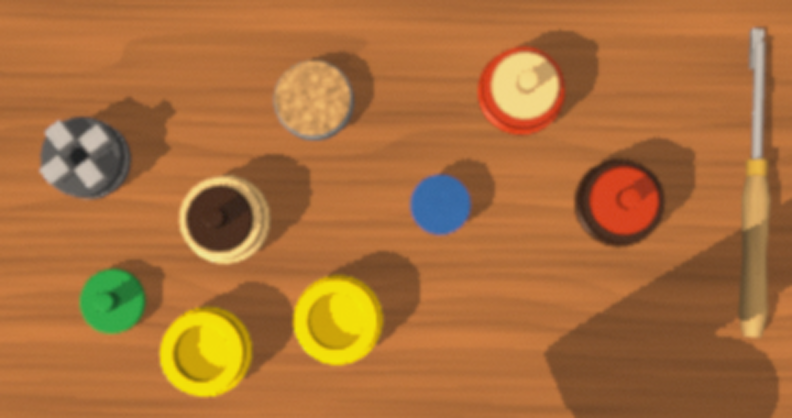

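View pics/scenec.png

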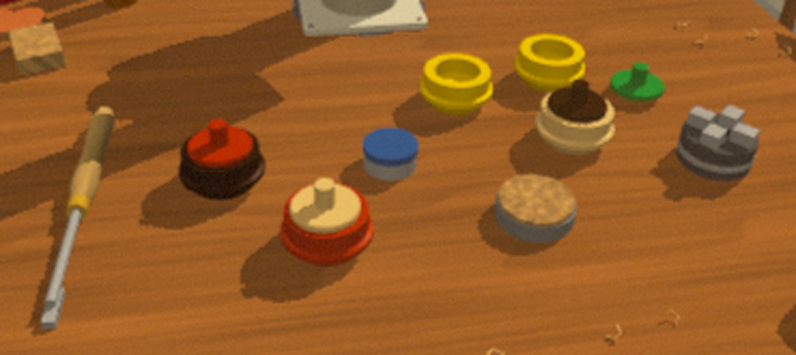

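The top view shows these candidates:
- **Walnut lid:** the dark disc on the cream box (158,193). The look-alike is the green lid (111,231).
- **Maple lid:** on the red box (296,135).
- **Padauk lid:** on the dark box (343,186).
- **Maple box:** the cream one under the walnut lid. The look-alikes are the yellow pots (153,255) and (213,240).
- **Stand:** (202,140).

The lids are swapped in a cycle. I'll park walnut on the stand, then move maple to the maple box, padauk to the padauk box and walnut to the walnut box. Next I'll measure positions.

```bash
cat > loc.py <<'E'
import cv2,numpy as np
from scipy.optimize import least_squares
from workcell import ctrl
def proj(n,P):
    i=ctrl.camera_info(n);T=np.linalg.inv(np.array(i["world_from_camera"]));K=np.array(i["camera_matrix"])
    c=np.atleast_2d(P)@T[:3,:3].T+T[:3,3]; q=np.c_[c[:,0],-c[:,1],-c[:,2]]@K.T
    return q[:,:2]/q[:,2:]
def ray(n,uv,z):
    i=ctrl.camera_info(n);T=np.array(i["world_from_camera"]);K=np.array(i["camera_matrix"])
    d=np.linalg.inv(K)@[uv[0],uv[1],1]; d=T[:3,:3]@[d[0],-d[1],-d[2]]
    return (T[:3,3]+d*(z-T[2,3])/d[2])[:2]
def ring(x,y,z,r,n=72):
    a=np.linspace(0,2*np.pi,n,endpoint=False); return np.c_[x+r*np.cos(a),y+r*np.sin(a),0*a+z]
def rect(n,rings,x,y):
    p=np.vstack([proj(n,ring(x,y,z,r)) for z,r in rings]); return np.r_[p.min(0),p.max(0)]
def fit(obs,x0):   # obs: list of (camera, rect, rings)
    s=least_squares(lambda v:np.concatenate([rect(n,R,*v)-np.array(b) for n,b,R in obs]),x0,loss="soft_l1")
    return s.x,np.round(s.fun,1)
LID=[(63,41),(93,12)]; BOX=[(5,50),(20,55),(40,52),(55,50)]
E
python3 - <<'E'
from loc import *
def best(n,l,near):
    c=[d["rect"] for d in ctrl.look_for(n,l)]
    c=[r for r in c if np.hypot((r[0]+r[2])/2-near[0],(r[1]+r[3])/2-near[1])<14]
    return c[0] if c else None
J={"walnut_lid":((158,193),LID),"maple_lid":((296,135),LID),"padauk_lid":((343,186),LID),
"maple_box":((162,194),BOX),"padauk_box":((294,136),BOX),"walnut_box":((341,190),BOX),"stand":((202,139),[(30,50),(0,50)]),"wax_tin":((261,186),[(36,37.5),(0,37.5)])}
for l,(p,R) in J.items():
    x0=ray("top",p,50); obs=[]
    for n in("top","scene"):
        q=p if n=="top" else proj(n,[[*x0,60 if 'lid' in l else 30]])[0]
        b=best(n,l,q)
        if b is not None: obs.append((n,b,R))
    print(l,np.round(x0))
    for o in [obs]+[[k] for k in obs]:
        s,f=fit(o,x0);print("  ",[k[0] for k in o],np.round(s,1),f)
E
```

```text
walnut_lid [471. 251.]
   ['top', 'scene'] [476.2 245.7] [-0.2 -5.7  1.3  1.1 -0.3 -0.3  2.  -0.8]
   ['top'] [471.  246.9] [-0.8 -3.7  0.8  3.1]
   ['scene'] [478.5 242.2] [-1.2  0.2  1.2 -0.3]
maple_lid [ 633. -118.]
   ['top', 'scene'] [ 637.9 -118.3] [ 2.3 -0.3  0.4 -2.8  0.6 -1.9  0.6 -3.5]
   ['top'] [ 633.6 -114.8] [ 1.   1.3 -0.9 -1.2]
   ['scene'] [ 647.7 -120.7] [-0.1  0.7  0.1 -0.6]
padauk_lid [ 496. -245.]
   ['top', 'scene'] [ 492.5 -244.1] [-0.4 -0.6  0.3 -0.5  1.  -0.9 -3.3 -4.9]
   ['top'] [ 491.  -244.2] [-0.4 -0.1  0.4  0.1]
   ['scene'] [ 509.6 -241.2] [ 1.9  2.6 -2.  -1.1]
maple_box [468. 240.]
   ['top', 'scene'] [472.4 244.1] [ 0.  -2.2 -0.3  0.1  0.6 -7.4 -3.  -0.2]
   ['top'] [469.6 243.6] [ 0.2 -1.2 -0.2  1.1]
   ['scene'] [486.5 243.1] [ 1.7 -4.9 -1.5  2.7]
padauk_box [ 630. -113.]
   ['top', 'scene'] [ 635.5 -120.4] [  2.7  -1.6   0.7   0.5   0.6 -11.6   1.4   0.1]
   ['top'] [ 633.9 -115.9] [ 1.  -1.1 -1.   1.1]
   ['scene'] [ 638.9 -123.3] [ -0.5 -10.7   0.5   1.2]
walnut_box [ 486. -239.]
   ['top', 'scene'] [ 488.6 -243.6] [  0.8   0.1  -0.6  -0.4   0.5 -10.8  -0.4   0.6]
   ['top'] [ 488.2 -243.5] [ 0.7  0.2 -0.7 -0.2]
   ['scene'] [ 493.8 -243.7] [ 0.4 -9.8 -0.4  1.8]
stand [619. 136.]
   ['top', 'scene'] [622.7 141.2] [-2.2  0.3  0.1  0.8 -0.9  1.1  0.   1.9]
   ['top'] [624.3 138.2] [-1.1 -0.3  1.2  0.3]
   ['scene'] [616.7 144.3] [-0.4 -0.3  0.3  0.2]
wax_tin [493. -25.]
   ['top', 'scene'] [493.8 -23.5] [-1.2 -0.7  0.1  0.3  0.2 -2.9 -2.7  0.6]
   ['top'] [493.2 -24.9] [-0.7 -0.5  0.7  0.5]
   ['scene'] [498.8 -20.8] [ 1.4 -2.  -1.4  1.7]
```

Run:
```python
from loc import *
E_={"mb":((470,244),(472,245)),"pb":((634,-117),(635,-116)),"wb":((489,-243.5),(492,-244)),"st":((623,140),None)}
rows=[]
for n in("top","scene"):
    im=cv2.imread(f"pics/{n}0.png");T=[]
    for k,(b,l) in E_.items():
        u,v=np.round(proj(n,[[*b,45]])[0]).astype(int); s=7
        c=cv2.resize(im[v-28:v+28,u-28:u+28],None,fx=s/2,fy=s/2,interpolation=cv2.INTER_CUBIC)
        def dr(x,y,z,r,col):
            p=(proj(n,ring(x,y,z,r))-[u-28,v-28]+.5)*s/2; cv2.polylines(c,[np.int32(p)],True,col,1)
        if l: dr(*b,55,50,(255,255,0));dr(*l,63,41,(255,0,255));dr(*l,93,12,(0,255,0))
        else: dr(*b,30,50,(255,255,0))
        T.append(c)
    rows.append(np.hstack(T))
cv2.imwrite("pics/ov.png",np.vstack(rows))
```

```text
(no output)
```

View pics/ov.png

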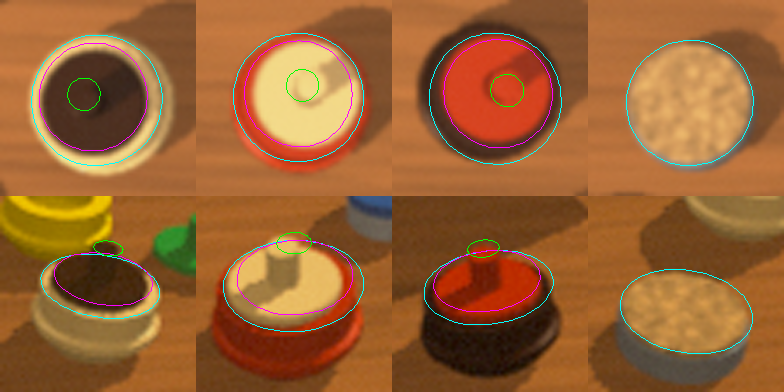

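```bash
cat >> loc.py <<'E'
def edges(n,im):
    L=cv2.cvtColor(cv2.GaussianBlur(im,(0,0),.8),cv2.COLOR_RGB2LAB).astype(np.float32)
    return np.sqrt(sum(cv2.Sobel(L[:,:,k],cv2.CV_32F,a,1-a,ksize=3)**2 for k in range(3) for a in(0,1)))
def gfit(G,cams,rings,c,w=10):
    best=[]
    for dx in np.arange(-w,w+1,1.):
        for dy in np.arange(-w,w+1,1.):
            s=0
            for n in cams:
                for z,r in rings:
                    p=proj(n,ring(c[0]+dx,c[1]+dy,z,r,48)).astype(np.float32)
                    s+=np.mean(np.minimum(cv2.remap(G[n],p[:,:1],p[:,1:],1),150))
            best.append((s,c[0]+dx,c[1]+dy))
    best.sort(reverse=True); t=np.array(best[:8]); return np.round(t[:,1:].mean(0),1).tolist(),round(float(t[0,0]),1)
E
python3 - <<'E'
from loc import *
G={n:edges(n,cv2.imread(f"pics/{n}0.png")[:,:,::-1].copy()) for n in("top","scene")}
for k,c,R in[("walnut lid",(472,245),[(63,41)]),("maple lid",(635,-118),[(63,41)]),("padauk lid",(492,-244),[(63,41)]),
 ("maple box",(471,244),[(55,50)]),("padauk box",(634,-117),[(55,50)]),("walnut box",(489,-244),[(55,50)]),("stand",(623,140),[(30,50)])]:
    print(k,*[(m,)+gfit(G,cs,R,c,14) for m,cs in(("both",["top","scene"]),("top",["top"]),("scene",["scene"]))])
E
```

```text
Traceback (most recent call last):
  File "loc.py", line 30, in gfit
    p=proj(n,ring(c[0]+dx,c[1]+dy,z,r,48)).astype(np.float32)
      ~~~~^^^^^^^^^^^^^^^^^^^^^^^^^^^^^^^^
  File "loc.py", line 5, in proj
    i=ctrl.camera_info(n);T=np.linalg.inv(np.array(i["world_from_camera"]));K=np.array(i["camera_matrix"])
ValueError: time passes only in moves, steps and waits
```

```bash
sed -i 's/ctrl.camera_info(n)/CI(n)/; s/^from workcell import ctrl/from workcell import ctrl\nfrom functools import lru_cache\nCI=lru_cache(ctrl.camera_info)/' loc.py
python3 - <<'E'
from loc import *
G={n:edges(n,cv2.imread(f"pics/{n}0.png")[:,:,::-1].copy()) for n in("top","scene")}
for k,c,R in[("walnut lid",(472,245),[(63,41)]),("maple lid",(635,-118),[(63,41)]),("padauk lid",(492,-244),[(63,41)]),
 ("maple box",(471,244),[(55,50)]),("padauk box",(634,-117),[(55,50)]),("walnut box",(489,-244),[(55,50)]),("stand",(623,140),[(30,50)])]:
    print(k,*[(m,)+gfit(G,cs,R,c,14) for m,cs in(("both",["top","scene"]),("top",["top"]),("scene",["scene"]))])
E
```

```text
walnut lid ('both', [470.9, 243.1], 275.0) ('top', [469.2, 244.6], 150.0) ('scene', [474.4, 241.1], 141.6)
maple lid ('both', [636.5, -123.2], 292.9) ('top', [636.4, -122.0], 150.0) ('scene', [638.8, -125.0], 144.0)
padauk lid ('both', [498.4, -242.0], 268.8) ('top', [495.9, -242.0], 149.3) ('scene', [504.5, -244.0], 135.7)
maple box ('both', [466.6, 246.9], 247.1) ('top', [465.6, 234.4], 139.7) ('scene', [466.1, 247.9], 130.6)
padauk box ('both', [631.2, -115.0], 198.5) ('top', [625.1, -117.8], 105.9) ('scene', [633.0, -116.5], 106.4)
walnut box ('both', [490.5, -235.8], 229.3) ('top', [491.9, -235.1], 137.1) ('scene', [486.9, -246.2], 100.3)
stand ('both', [623.1, 140.1], 207.1) ('top', [620.5, 140.2], 107.3) ('scene', [625.0, 138.2], 108.0)
```

```bash
python3 -m creep '[{"translation":[34,-43,0],"angular":[0,0,0.05],"jaw":1},{"translation":[69,-86,0],"angular":[0,0,0.1],"jaw":1},{"translation":[103,-129,5],"angular":[0,0,0.16],"jaw":1},{"translation":[138,-172,10],"angular":[0,0,0.21],"jaw":1},{"translation":[172,-215,15],"angular":[0,0,0.26],"jaw":1},{"translation":[206,-257,20],"angular":[0,0,0.32],"jaw":1},{"translation":[241,-300,20],"angular":[0,0,0.37],"jaw":1},{"translation":[275,-343,20],"angular":[0,0,0.413],"jaw":1}]'
cat >> loc.py <<'E'
from scipy.spatial.transform import Rotation as Ro
def rel(x,y,z):
    o=ctrl.get_obs(); R=Ro.from_rotvec(o["orientation"]); print("t",round(o["t"],2),"pos",np.round(o["ee_pos"],1),"yaw",np.round(np.arctan2(R.as_matrix()[1,0],R.as_matrix()[0,0]),4),"q",np.round(o["qpos"],2),"F",np.round(o["ft_force"],1),"w",round(o["width"],1))
    print("shift",np.round(R.inv().apply(np.array([x,y,z])-o["ee_pos"]),1), "fix",np.round((R.inv()*Ro.from_rotvec([np.pi,0,0])).as_rotvec(),4))
E
python3 -c "
from loc import *
rel(471,243,140)"
```

```text
t: 2.9
ee_pos: [365.5, -146.4, 203.0]
orientation: [3.141, -0.003, 0.001]
ft_force: [1.5, 0.9, -0.2]
width: 88.5
grasp_force: 0.0
t 2.9 pos [ 365.5 -146.4  203. ] yaw -0.0021 q [-0.41  0.11  2.13  0.    0.91  1.16] F [ 1.5  0.9 -0.2] w 88.5
shift [ 104.7 -389.7   62.9] fix [ 0.0003 -0.0009 -0.0021]
```

```bash
python3 -m creep '[{"translation":[15,-56,0],"angular":[0,0,0],"jaw":1},{"translation":[30,-112,0],"angular":[0,0,0],"jaw":1},{"translation":[45,-168,10],"angular":[0,0,0],"jaw":1},{"translation":[60,-224,20],"angular":[0,0,0],"jaw":1},{"translation":[75,-280,35],"angular":[0,0,0],"jaw":1},{"translation":[90,-335,50],"angular":[0,0,0],"jaw":1},{"translation":[105,-389,63],"angular":[0,0,0],"jaw":1},{"translation":[105,-389,63],"angular":[0,0,0],"jaw":1}]'
python3 - <<'E'
from loc import *
rel(471,243,68)
im=ctrl.get_image("scene"); cv2.imwrite("pics/s1.png",cv2.resize(im[100:230,260:440,::-1],(720,520),interpolation=cv2.INTER_CUBIC))
E
```

```text
t: 3.9
ee_pos: [470.7, 244.2, 138.8]
orientation: [-3.141, -0.006, -0.0]
ft_force: [-0.3, -0.5, 0.1]
width: 88.1
grasp_force: 0.0
t 3.9 pos [470.7 244.2 138.8] yaw 0.0037 q [0.46 0.4  1.9  0.   0.84 2.02] F [-0.3 -0.5  0.1] w 88.1
shift [ 0.3  1.2 70.8] fix [-0.0004 -0.0002  0.0037]
```

View pics/s1.png

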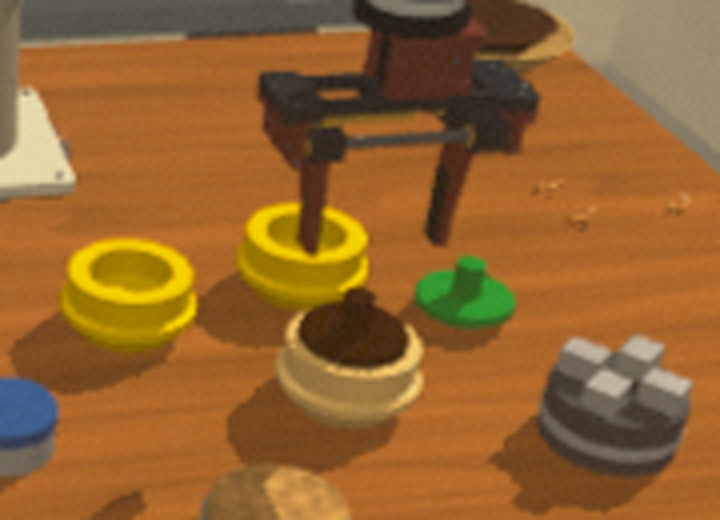

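The fingers are above the walnut lid, with tips at crop (312,250) and (438,240) and the knob at (358,295). The knob looks slightly left of centre, so I'll check it numerically.

Run:
```python
from loc import *
for P in [(470.7,244.2,138.8),(470.7,200.2,138.8),(470.7,288.2,138.8),(471,243,93),(471,235,93)]:
    print(P,((proj("scene",[P])[0]-[260,100])*4).round())
```

```text
(470.7, 244.2, 138.8) [370. 239.]
(470.7, 200.2, 138.8) [311. 243.]
(470.7, 288.2, 138.8) [428. 234.]
(471, 243, 93) [359. 293.]
(471, 235, 93) [348. 294.]
```

The prediction matches the picture, so I'll descend.

```bash
python3 -m creep '[{"translation":[0,1,15],"angular":[0,0,0],"jaw":1},{"translation":[0,1,30],"angular":[0,0,0],"jaw":1},{"translation":[0,1,45],"angular":[0,0,0],"jaw":1},{"translation":[0,1,56],"angular":[0,0,0],"jaw":1},{"translation":[0,1,64],"angular":[0,0,0],"jaw":1},{"translation":[0,1,70],"angular":[0,0,0],"jaw":1},{"translation":[0,1,70],"angular":[0,0,0],"jaw":1},{"translation":[0,1,70],"angular":[0,0,0],"jaw":1}]'
python3 -m creep '[{"translation":[0,0,0],"angular":[0,0,0],"jaw":0.6},{"translation":[0,0,0],"angular":[0,0,0],"jaw":0.45},{"translation":[0,0,0],"angular":[0,0,0],"jaw":0.35},{"translation":[0,0,0],"angular":[0,0,0],"jaw":0.3},{"translation":[0,0,0],"angular":[0,0,0],"jaw":0.2},{"translation":[0,0,0],"angular":[0,0,0],"jaw":0.1},{"translation":[0,0,0],"angular":[0,0,0],"jaw":0},{"translation":[0,0,0],"angular":[0,0,0],"jaw":0}]'
python3 -c "
from loc import *
rel(623,140,150)"
```

```text
t: 4.95
ee_pos: [470.4, 240.2, 70.0]
orientation: [-3.141, 0.0, -0.001]
ft_force: [0.5, -0.0, -0.2]
width: 87.9
grasp_force: 0.0
t: 5.95
ee_pos: [470.2, 240.0, 69.7]
orientation: [-3.142, 0.0, -0.0]
ft_force: [-0.0, 0.6, -0.3]
width: 23.5
grasp_force: 30.0
t 5.95 pos [470.2 240.   69.7] yaw -0.0002 q [0.45 0.52 1.93 0.   0.69 2.02] F [-0.   0.6 -0.3] w 23.5
shift [152.9 100.  -80.3] fix [-0.0001 -0.0001 -0.0002]
```

Gripped at 23.5 mm. Now I'll lift and look at the maple box mouth while moving to the stand.

```bash
python3 -m creep '[{"translation":[0,0,-10],"angular":[0,0,0],"jaw":0},{"translation":[0,0,-25],"angular":[0,0,0],"jaw":0},{"translation":[0,0,-45],"angular":[0,0,0],"jaw":0},{"translation":[5,5,-65],"angular":[0,0,0],"jaw":0},{"translation":[35,25,-75],"angular":[0,0,0],"jaw":0},{"translation":[75,50,-75],"angular":[0,0,0],"jaw":0},{"translation":[115,75,-75],"angular":[0,0,0],"jaw":0},{"translation":[143,94,-75],"angular":[0,0,0],"jaw":0}]'
python3 -m creep '[{"translation":[10,6,0],"angular":[0,0,0],"jaw":0},{"translation":[10,6,20],"angular":[0,0,0],"jaw":0},{"translation":[10,6,45],"angular":[0,0,0],"jaw":0},{"translation":[10,6,65],"angular":[0,0,0],"jaw":0},{"translation":[10,6,75],"angular":[0,0,0],"jaw":0},{"translation":[10,6,80],"angular":[0,0,0],"jaw":0},{"translation":[10,6,80],"angular":[0,0,0],"jaw":0},{"translation":[10,6,80],"angular":[0,0,0],"jaw":0}]'
python3 - <<'E'
from loc import *
rel(623,140,56.7)
G={}
for n in("top","scene"):
    im=ctrl.get_image(n); cv2.imwrite(f"pics/{n}2.png",im[:,:,::-1]); G[n]=edges(n,im)
for m,cs in(("both",["top","scene"]),("top",["top"]),("scene",["scene"])): print(m,gfit(G,cs,[(55,34)],(469,244),12),gfit(G,cs,[(55,34),(55,50)],(469,244),12))
im=cv2.imread("pics/scene2.png");cv2.imwrite("pics/s2.png",cv2.resize(im[120:260,270:420],(600,560),interpolation=cv2.INTER_CUBIC))
E
```

```text
t: 6.95
ee_pos: [615.0, 144.9, 146.1]
orientation: [-3.141, 0.001, -0.003]
ft_force: [0.0, 1.1, -1.0]
width: 23.2
grasp_force: 30.0
t: 7.95
ee_pos: [623.7, 140.1, 65.4]
orientation: [-3.141, 0.0, -0.002]
ft_force: [-0.4, 0.1, -1.1]
width: 23.5
grasp_force: 30.0
t 7.95 pos [623.7 140.1  65.4] yaw -0.0002 q [ 0.2   0.64  1.68 -0.    0.82  1.77] F [-0.4  0.1 -1.1] w 23.5
shift [-0.7  0.1  8.7] fix [-0.0003 -0.0012 -0.0002]
both ([480.6, 244.4], 103.3) ([480.9, 240.2], 180.2)
top ([471.4, 255.6], 7.8) ([477.2, 246.6], 12.4)
scene ([480.9, 245.0], 96.8) ([480.8, 239.2], 169.4)
```

View pics/s2.png

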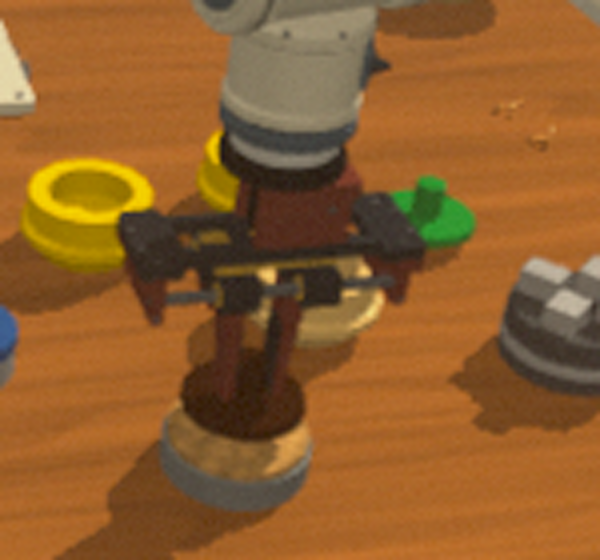

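The walnut lid hangs level above the stand, at crop (243,395) over the cork at (235,440). I'll set it down.

```bash
python3 -m creep '[{"translation":[0,0,2],"angular":[0,0,0],"jaw":0},{"translation":[0,0,4],"angular":[0,0,0],"jaw":0},{"translation":[0,0,6],"angular":[0,0,0],"jaw":0},{"translation":[0,0,7],"angular":[0,0,0],"jaw":0},{"translation":[0,0,8],"angular":[0,0,0],"jaw":0},{"translation":[0,0,8.5],"angular":[0,0,0],"jaw":0},{"translation":[0,0,8.5],"angular":[0,0,0],"jaw":0},{"translation":[0,0,8.5],"angular":[0,0,0],"jaw":0}]'
```

```text
t: 9.05
ee_pos: [623.1, 140.0, 56.7]
orientation: [3.142, -0.0, 0.0]
ft_force: [-1.6, -1.3, 5.3]
width: 23.7
grasp_force: 30.0
```

Touched down, force 5 N. I'll release, rise and head for the maple lid.

```bash
python3 -m creep '[{"translation":[0,0,0],"angular":[0,0,0],"jaw":0.3},{"translation":[0,0,0],"angular":[0,0,0],"jaw":0.5},{"translation":[0,0,0],"angular":[0,0,0],"jaw":0.8},{"translation":[0,0,0],"angular":[0,0,0],"jaw":1},{"translation":[0,0,0],"angular":[0,0,0],"jaw":1},{"translation":[0,0,-20],"angular":[0,0,0],"jaw":1},{"translation":[0,0,-50],"angular":[0,0,0],"jaw":1},{"translation":[0,0,-90],"angular":[0,0,0],"jaw":1}]'
python3 -m creep '[{"translation":[2,30,0],"angular":[0,0,0],"jaw":1},{"translation":[4,70,0],"angular":[0,0,0],"jaw":1},{"translation":[6,110,0],"angular":[0,0,0],"jaw":1},{"translation":[8,150,0],"angular":[0,0,0],"jaw":1},{"translation":[10,190,0],"angular":[0,0,0],"jaw":1},{"translation":[12,230,0],"angular":[0,0,0],"jaw":1},{"translation":[13,263,0],"angular":[0,0,0],"jaw":1},{"translation":[13,263,0],"angular":[0,0,0],"jaw":1}]'
python3 - <<'E'
from loc import *
rel(636.5,-123,69)
G={}
for n in("top","scene"):
    im=ctrl.get_image(n); cv2.imwrite(f"pics/{n}3.png",im[:,:,::-1]); G[n]=edges(n,im)
B=["top","scene"]
for m,cs in(("both",B),("top",["top"]),("scene",["scene"])):
    print(m,"mbox",gfit(G,cs,[(55,34)],(469,244),14),gfit(G,cs,[(55,34),(55,50)],(469,244),14),"stand lid",gfit(G,cs,[(50,41)],(623,140),12))
T=[]
for n in("top","scene"):
    im=cv2.imread(f"pics/{n}3.png")
    for c in((470,244,55),(623,140,60),(636,-123,80)):
        u,v=np.round(proj(n,[c])[0]).astype(int);T.append(cv2.resize(im[v-32:v+32,u-32:u+32],(256,256),interpolation=cv2.INTER_CUBIC))
cv2.imwrite("pics/m3.png",np.vstack([np.hstack(T[:3]),np.hstack(T[3:])]))
E
```

```text
t: 10.05
ee_pos: [622.8, 139.9, 147.7]
orientation: [3.141, -0.0, -0.001]
ft_force: [1.2, 0.4, 0.0]
width: 87.2
grasp_force: 0.0
t: 11.05
ee_pos: [636.4, -125.2, 147.7]
orientation: [3.141, -0.005, 0.003]
ft_force: [-0.3, 0.5, -0.9]
width: 88.0
grasp_force: 0.0
t 11.05 pos [ 636.4 -125.2  147.7] yaw -0.0032 q [-0.21  0.54  1.63 -0.    0.97  1.36] F [-0.3  0.5 -0.9] w 88.0
shift [-0.1 -2.2 78.7] fix [ 0.0005 -0.0018 -0.0032]
both mbox ([469.2, 244.6], 241.2) ([469.1, 244.9], 525.2) stand lid ([620.1, 139.9], 234.1)
top mbox ([468.0, 247.5], 100.9) ([467.9, 247.1], 239.0) stand lid ([618.9, 140.1], 149.6)
scene mbox ([471.4, 243.9], 149.8) ([471.4, 243.9], 299.8) stand lid ([628.9, 136.1], 127.5)
```

View pics/m3.png

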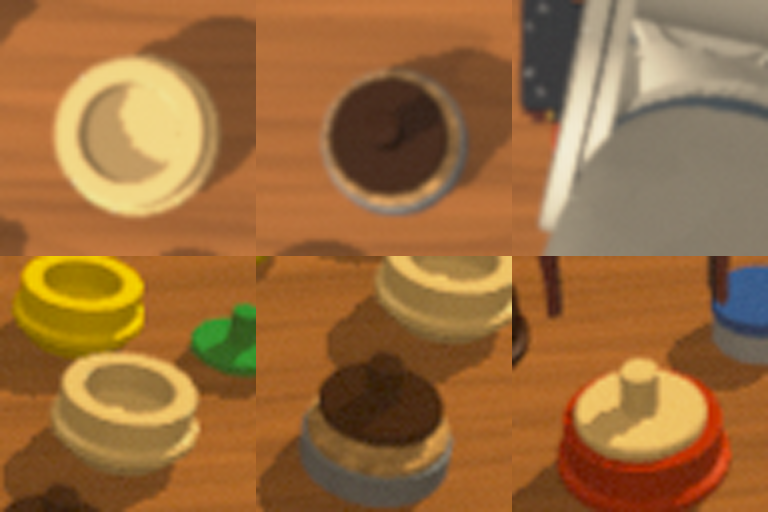

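The walnut lid sits flat on the stand. The maple box mouth is at (469,245), and the maple knob at crop (640,380) is midway between the fingers. I'll descend and grip.

```bash
python3 -m creep '[{"translation":[0,0,17],"angular":[0,0,0],"jaw":1},{"translation":[0,0,34],"angular":[0,0,0],"jaw":1},{"translation":[0,0,50],"angular":[0,0,0],"jaw":1},{"translation":[0,0,63],"angular":[0,0,0],"jaw":1},{"translation":[0,0,72],"angular":[0,0,0],"jaw":1},{"translation":[0,0,78],"angular":[0,0,0],"jaw":1},{"translation":[0,0,78],"angular":[0,0,0],"jaw":1},{"translation":[0,0,78],"angular":[0,0,0],"jaw":1}]'
python3 -m creep '[{"translation":[0,0,0],"angular":[0,0,0],"jaw":0.6},{"translation":[0,0,0],"angular":[0,0,0],"jaw":0.45},{"translation":[0,0,0],"angular":[0,0,0],"jaw":0.35},{"translation":[0,0,0],"angular":[0,0,0],"jaw":0.3},{"translation":[0,0,0],"angular":[0,0,0],"jaw":0.2},{"translation":[0,0,0],"angular":[0,0,0],"jaw":0.1},{"translation":[0,0,0],"angular":[0,0,0],"jaw":0},{"translation":[0,0,0],"angular":[0,0,0],"jaw":0}]'
python3 -c "
from loc import *
rel(469.2,244.6,140)"
```

```text
t: 12.15
ee_pos: [636.4, -123.1, 68.6]
orientation: [3.141, -0.0, 0.001]
ft_force: [0.2, 0.0, -0.2]
width: 88.1
grasp_force: 0.0
t: 13.15
ee_pos: [636.0, -123.0, 68.2]
orientation: [3.142, -0.0, -0.0]
ft_force: [-0.1, -0.5, -1.0]
width: 23.5
grasp_force: 30.0
t 13.15 pos [ 636.  -123.    68.2] yaw -0.0002 q [-0.21  0.65  1.66 -0.    0.83  1.36] F [-0.1 -0.5 -1. ] w 23.5
shift [-166.9 -367.6  -71.8] fix [ 0.      0.0001 -0.0002]
```

```bash
python3 -m creep '[{"translation":[0,0,-10],"angular":[0,0,0],"jaw":0},{"translation":[0,0,-25],"angular":[0,0,0],"jaw":0},{"translation":[0,0,-45],"angular":[0,0,0],"jaw":0},{"translation":[-4,-9,-65],"angular":[0,0,0],"jaw":0},{"translation":[-16,-35,-80],"angular":[0,0,0],"jaw":0},{"translation":[-34,-75,-82],"angular":[0,0,0],"jaw":0},{"translation":[-54,-119,-82],"angular":[0,0,0],"jaw":0},{"translation":[-74,-163,-82],"angular":[0,0,0],"jaw":0}]'
python3 -m creep '[{"translation":[-20,-44,0],"angular":[0,0,0],"jaw":0},{"translation":[-40,-88,0],"angular":[0,0,0],"jaw":0},{"translation":[-60,-132,0],"angular":[0,0,0],"jaw":0},{"translation":[-77,-170,0],"angular":[0,0,0],"jaw":0},{"translation":[-88,-194,0],"angular":[0,0,0],"jaw":0},{"translation":[-92,-203,0],"angular":[0,0,0],"jaw":0},{"translation":[-92,-203,0],"angular":[0,0,0],"jaw":0},{"translation":[-92,-203,0],"angular":[0,0,0],"jaw":0}]'
python3 - <<'E'
from loc import *
rel(469.2,244.6,72)
G={}
for n in("top","scene"):
    im=ctrl.get_image(n); cv2.imwrite(f"pics/{n}4.png",im[:,:,::-1]); G[n]=edges(n,im)
B=["top","scene"]
for m,cs in(("both",B),("top",["top"]),("scene",["scene"])):
    print(m,"pbox",gfit(G,cs,[(55,34)],(635,-119),14),gfit(G,cs,[(55,34),(55,50)],(635,-119),14),"padlid",gfit(G,cs,[(63,41)],(498,-242),12))
E
```

```text
t: 14.15
ee_pos: [561.4, 41.6, 151.7]
orientation: [-3.141, 0.001, -0.002]
ft_force: [-0.6, 0.6, -1.0]
width: 23.1
grasp_force: 30.0
t: 15.15
ee_pos: [470.5, 242.3, 150.4]
orientation: [3.142, -0.001, 0.001]
ft_force: [-0.2, -0.4, -1.9]
width: 23.3
grasp_force: 30.0
t 15.15 pos [470.5 242.3 150.4] yaw -0.0009 q [ 0.45  0.38  1.89 -0.    0.86  2.03] F [-0.2 -0.4 -1.9] w 23.3
shift [-1.3 -2.3 78.4] fix [ 0.     -0.0003 -0.0009]
both pbox ([636.2, -122.2], 163.8) ([636.5, -122.0], 325.4) padlid ([498.5, -242.5], 272.8)
top pbox ([632.9, -122.5], 63.6) ([632.6, -121.8], 144.0) padlid ([496.0, -241.9], 149.7)
scene pbox ([637.8, -122.8], 109.7) ([637.8, -122.8], 196.6) padlid ([504.1, -244.1], 139.0)
```

```bash
python3 -m creep '[{"translation":[-1,-2,15],"angular":[0,0,0],"jaw":0},{"translation":[-1,-2,32],"angular":[0,0,0],"jaw":0},{"translation":[-1,-2,47],"angular":[0,0,0],"jaw":0},{"translation":[-1,-2,58],"angular":[0,0,0],"jaw":0},{"translation":[-1,-2,66],"angular":[0,0,0],"jaw":0},{"translation":[-1,-2,72],"angular":[0,0,0],"jaw":0},{"translation":[-1,-2,76],"angular":[0,0,0],"jaw":0},{"translation":[-1,-2,78],"angular":[0,0,0],"jaw":0}]'
python3 -m creep '[{"translation":[0,0,0],"angular":[0,0,0],"jaw":0},{"translation":[0,0,1],"angular":[0,0,0],"jaw":0},{"translation":[0,0,2],"angular":[0,0,0],"jaw":0},{"translation":[0,0,3],"angular":[0,0,0],"jaw":0},{"translation":[0,0,4],"angular":[0,0,0],"jaw":0},{"translation":[0,0,4],"angular":[0,0,0],"jaw":0},{"translation":[0,0,4],"angular":[0,0,0],"jaw":0},{"translation":[0,0,4],"angular":[0,0,0],"jaw":0}]'
```

```text
t: 16.25
ee_pos: [469.2, 245.1, 72.2]
orientation: [-3.141, 0.0, -0.0]
ft_force: [0.1, -0.4, -1.0]
width: 23.0
grasp_force: 30.0
t: 17.25
ee_pos: [469.1, 245.0, 68.2]
orientation: [-3.142, 0.0, 0.0]
ft_force: [0.0, 0.2, -2.4]
width: 23.6
grasp_force: 30.0
```

```bash
python3 -m creep '[{"translation":[0,0,0.5],"angular":[0,0,0],"jaw":0},{"translation":[0,0,1],"angular":[0,0,0],"jaw":0},{"translation":[0,0,1],"angular":[0,0,0],"jaw":0},{"translation":[0,0,1],"angular":[0,0,0],"jaw":0},{"translation":[0,0,1],"angular":[0,0,0],"jaw":0},{"translation":[0,0,1],"angular":[0,0,0],"jaw":0},{"translation":[0,0,1],"angular":[0,0,0],"jaw":0},{"translation":[0,0,1],"angular":[0,0,0],"jaw":0}]'
```

```text
t: 18.25
ee_pos: [469.2, 245.1, 68.1]
orientation: [-3.141, 0.0, -0.0]
ft_force: [-3.6, -2.1, 9.9]
width: 23.4
grasp_force: 30.0
```

Seated, 10 N contact. I'll release, rise, and go to the padauk lid at (498.5,-242.5).

```bash
python3 -m creep '[{"translation":[0,0,0],"angular":[0,0,0],"jaw":0.3},{"translation":[0,0,0],"angular":[0,0,0],"jaw":0.5},{"translation":[0,0,0],"angular":[0,0,0],"jaw":0.8},{"translation":[0,0,0],"angular":[0,0,0],"jaw":1},{"translation":[0,0,0],"angular":[0,0,0],"jaw":1},{"translation":[0,0,-20],"angular":[0,0,0],"jaw":1},{"translation":[0,0,-50],"angular":[0,0,0],"jaw":1},{"translation":[0,0,-78],"angular":[0,0,0],"jaw":1}]'
python3 -m creep '[{"translation":[2,40,0],"angular":[0,0,0],"jaw":1},{"translation":[5,95,0],"angular":[0,0,0],"jaw":1},{"translation":[8,150,0],"angular":[0,0,0],"jaw":1},{"translation":[11,205,0],"angular":[0,0,0],"jaw":1},{"translation":[14,260,0],"angular":[0,0,0],"jaw":1},{"translation":[17,315,0],"angular":[0,0,0],"jaw":1},{"translation":[20,370,0],"angular":[0,0,0],"jaw":1},{"translation":[23,425,0],"angular":[0,0,0],"jaw":1}]'
python3 -m creep '[{"translation":[3,40,0],"angular":[0,0,0],"jaw":1},{"translation":[6,62,0],"angular":[0,0,0],"jaw":1},{"translation":[6,62,0],"angular":[0,0,0],"jaw":1},{"translation":[6,62,0],"angular":[0,0,0],"jaw":1},{"translation":[6,62,0],"angular":[0,0,0],"jaw":1},{"translation":[6,62,0],"angular":[0,0,0],"jaw":1},{"translation":[6,62,0],"angular":[0,0,0],"jaw":1},{"translation":[6,62,0],"angular":[0,0,0],"jaw":1}]'
python3 - <<'E'
from loc import *
rel(498.5,-242.5,68.5)
T=[]
for n in("top","scene"):
    im=ctrl.get_image(n)[:,:,::-1]; cv2.imwrite(f"pics/{n}5.png",im)
    for c in((470,244,55),(636,-122,60),(498,-242,80)):
        u,v=np.round(proj(n,[c])[0]).astype(int);T.append(cv2.resize(im[v-32:v+32,u-32:u+32],(256,256),interpolation=cv2.INTER_CUBIC))
cv2.imwrite("pics/m5.png",np.vstack([np.hstack(T[:3]),np.hstack(T[3:])]))
E
```

```text
t: 19.25
ee_pos: [469.0, 244.9, 145.9]
orientation: [3.141, -0.0, -0.001]
ft_force: [0.8, 0.0, -0.2]
width: 87.5
grasp_force: 0.0
t: 20.25
ee_pos: [492.0, -181.9, 145.3]
orientation: [3.142, -0.001, 0.001]
ft_force: [0.4, 0.0, -1.2]
width: 88.0
grasp_force: 0.0
t: 21.25
ee_pos: [498.1, -241.8, 145.2]
orientation: [3.142, 0.0, 0.0]
ft_force: [-0.5, 0.1, -0.9]
width: 88.1
grasp_force: 0.0
t 21.25 pos [ 498.1 -241.8  145.2] yaw 0.0001 q [-0.47  0.42  1.84 -0.    0.87  1.1 ] F [-0.5  0.1 -0.9] w 88.1
shift [ 0.4  0.7 76.7] fix [ 0.     -0.      0.0001]
```

View pics/m5.png

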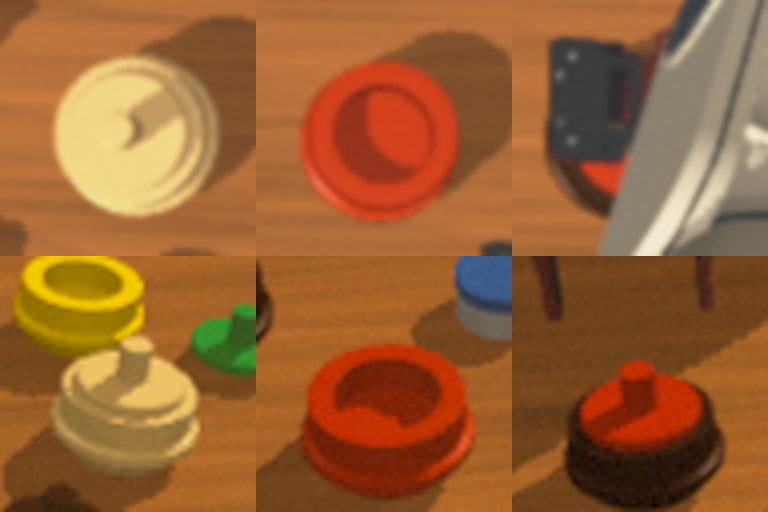

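The maple lid is home on its box. The padauk knob at crop (638,380) is where predicted. I'll descend and grip.

```bash
python3 -m creep '[{"translation":[0,0.5,17],"angular":[0,0,0],"jaw":1},{"translation":[0,0.5,34],"angular":[0,0,0],"jaw":1},{"translation":[0,0.5,50],"angular":[0,0,0],"jaw":1},{"translation":[0,0.5,62],"angular":[0,0,0],"jaw":1},{"translation":[0,0.5,71],"angular":[0,0,0],"jaw":1},{"translation":[0,0.5,76.5],"angular":[0,0,0],"jaw":1},{"translation":[0,0.5,76.5],"angular":[0,0,0],"jaw":1},{"translation":[0,0.5,76.5],"angular":[0,0,0],"jaw":1}]'
python3 -m creep '[{"translation":[0,0,0],"angular":[0,0,0],"jaw":0.6},{"translation":[0,0,0],"angular":[0,0,0],"jaw":0.45},{"translation":[0,0,0],"angular":[0,0,0],"jaw":0.35},{"translation":[0,0,0],"angular":[0,0,0],"jaw":0.3},{"translation":[0,0,0],"angular":[0,0,0],"jaw":0.2},{"translation":[0,0,0],"angular":[0,0,0],"jaw":0.1},{"translation":[0,0,0],"angular":[0,0,0],"jaw":0},{"translation":[0,0,0],"angular":[0,0,0],"jaw":0}]'
python3 - <<'E'
from loc import *
rel(636.5,-122,150)
G={n:edges(n,cv2.imread(f"pics/{n}5.png")[:,:,::-1].copy()) for n in("top","scene")}
for m,cs in(("both",["top","scene"]),("top",["top"]),("scene",["scene"])): print(m,gfit(G,cs,[(55,34),(55,50)],(635,-119),14),"mbox lid",gfit(G,cs,[(63,41)],(469,244),10))
E
```

```text
t: 22.35
ee_pos: [498.3, -242.6, 69.1]
orientation: [3.141, -0.0, 0.001]
ft_force: [-0.6, 0.1, 0.4]
width: 87.9
grasp_force: 0.0
t: 23.35
ee_pos: [498.0, -242.5, 68.7]
orientation: [3.142, -0.0, 0.0]
ft_force: [-0.0, -0.4, 0.1]
width: 23.6
grasp_force: 30.0
t 23.35 pos [ 498.  -242.5   68.7] yaw -0.0002 q [-0.47  0.55  1.88 -0.    0.72  1.1 ] F [-0.  -0.4  0.1] w 23.6
shift [ 138.4 -120.5  -81.3] fix [ 0.0001 -0.     -0.0002]
both ([636.5, -122.0], 367.0) mbox lid ([470.0, 249.5], 197.8)
top ([635.2, -120.8], 153.5) mbox lid ([466.8, 252.1], 84.4)
scene ([637.2, -122.8], 218.7) mbox lid ([469.8, 245.9], 126.9)
```

Padauk box at (636.5,-122). Lift and carry.

```bash
python3 -m creep '[{"translation":[0,0,-10],"angular":[0,0,0],"jaw":0},{"translation":[0,0,-25],"angular":[0,0,0],"jaw":0},{"translation":[0,0,-45],"angular":[0,0,0],"jaw":0},{"translation":[4,-4,-65],"angular":[0,0,0],"jaw":0},{"translation":[30,-26,-80],"angular":[0,0,0],"jaw":0},{"translation":[65,-57,-80],"angular":[0,0,0],"jaw":0},{"translation":[100,-87,-80],"angular":[0,0,0],"jaw":0},{"translation":[128,-111,-80],"angular":[0,0,0],"jaw":0}]'
python3 -m creep '[{"translation":[10.5,-9.5,0],"angular":[0,0,0],"jaw":0},{"translation":[10.5,-9.5,10],"angular":[0,0,0],"jaw":0},{"translation":[10.5,-9.5,25],"angular":[0,0,0],"jaw":0},{"translation":[10.5,-9.5,40],"angular":[0,0,0],"jaw":0},{"translation":[10.5,-9.5,45],"angular":[0,0,0],"jaw":0},{"translation":[10.5,-9.5,45],"angular":[0,0,0],"jaw":0},{"translation":[10.5,-9.5,45],"angular":[0,0,0],"jaw":0},{"translation":[10.5,-9.5,45],"angular":[0,0,0],"jaw":0}]'
python3 - <<'E'
from loc import *
rel(636.5,-122,68.7)
G={}
for n in("top","scene"):
    im=ctrl.get_image(n); cv2.imwrite(f"pics/{n}6.png",im[:,:,::-1]); G[n]=edges(n,im)
for m,cs in(("both",["top","scene"]),("top",["top"]),("scene",["scene"])): print(m,gfit(G,cs,[(55,34),(55,50)],(493,-243),14))
E
```

```text
t: 24.35
ee_pos: [627.6, -130.3, 150.2]
orientation: [3.141, 0.001, 0.003]
ft_force: [-0.1, 0.2, -1.4]
width: 23.8
grasp_force: 30.0
t: 25.35
ee_pos: [637.0, -122.1, 104.3]
orientation: [3.141, -0.0, 0.002]
ft_force: [0.4, 0.1, -0.8]
width: 23.1
grasp_force: 30.0
t 25.35 pos [ 637.  -122.1  104.3] yaw -0.0002 q [-0.21  0.6   1.65  0.    0.9   1.36] F [ 0.4  0.1 -0.8] w 23.1
shift [-0.5 -0.1 35.6] fix [ 0.0002 -0.001  -0.0002]
both ([499.5, -245.0], 160.5)
top ([495.0, -250.6], 24.2)
scene ([499.5, -244.0], 143.6)
```

```bash
python3 -m creep '[{"translation":[-0.5,0,8],"angular":[0,0,0],"jaw":0},{"translation":[-0.5,0,16],"angular":[0,0,0],"jaw":0},{"translation":[-0.5,0,23],"angular":[0,0,0],"jaw":0},{"translation":[-0.5,0,28],"angular":[0,0,0],"jaw":0},{"translation":[-0.5,0,31],"angular":[0,0,0],"jaw":0},{"translation":[-0.5,0,33],"angular":[0,0,0],"jaw":0},{"translation":[-0.5,0,34],"angular":[0,0,0],"jaw":0},{"translation":[-0.5,0,34],"angular":[0,0,0],"jaw":0}]'
python3 -m creep '[{"translation":[0,0,0.5],"angular":[0,0,0],"jaw":0},{"translation":[0,0,1],"angular":[0,0,0],"jaw":0},{"translation":[0,0,1.5],"angular":[0,0,0],"jaw":0},{"translation":[0,0,2],"angular":[0,0,0],"jaw":0},{"translation":[0,0,2],"angular":[0,0,0],"jaw":0},{"translation":[0,0,2],"angular":[0,0,0],"jaw":0},{"translation":[0,0,2],"angular":[0,0,0],"jaw":0},{"translation":[0,0,2],"angular":[0,0,0],"jaw":0}]'
```

```text
t: 26.45
ee_pos: [636.1, -122.1, 69.8]
orientation: [3.142, -0.0, 0.0]
ft_force: [-0.0, -0.3, -0.3]
width: 23.4
grasp_force: 30.0
t: 27.45
ee_pos: [636.2, -122.0, 68.7]
orientation: [3.142, -0.0, 0.001]
ft_force: [-3.5, 0.5, 7.2]
width: 23.6
grasp_force: 30.0
```

Seated. I'll release, rise and go back to the stand at (623,140).

```bash
python3 -m creep '[{"translation":[0,0,0],"angular":[0,0,0],"jaw":0.3},{"translation":[0,0,0],"angular":[0,0,0],"jaw":0.5},{"translation":[0,0,0],"angular":[0,0,0],"jaw":0.8},{"translation":[0,0,0],"angular":[0,0,0],"jaw":1},{"translation":[0,0,0],"angular":[0,0,0],"jaw":1},{"translation":[0,0,-20],"angular":[0,0,0],"jaw":1},{"translation":[0,0,-50],"angular":[0,0,0],"jaw":1},{"translation":[0,0,-78],"angular":[0,0,0],"jaw":1}]'
python3 -m creep '[{"translation":[-2,-35,0],"angular":[0,0,0],"jaw":1},{"translation":[-4,-80,0],"angular":[0,0,0],"jaw":1},{"translation":[-6,-125,0],"angular":[0,0,0],"jaw":1},{"translation":[-8,-170,0],"angular":[0,0,0],"jaw":1},{"translation":[-10,-215,0],"angular":[0,0,0],"jaw":1},{"translation":[-13,-250,0],"angular":[0,0,0],"jaw":1},{"translation":[-13,-262,0],"angular":[0,0,0],"jaw":1},{"translation":[-13,-262,0],"angular":[0,0,0],"jaw":1}]'
python3 - <<'E'
from loc import *
rel(623,140,56.7)
G={};T=[]
for n in("top","scene"):
    im=ctrl.get_image(n); G[n]=edges(n,im); im=im[:,:,::-1];cv2.imwrite(f"pics/{n}7.png",im)
    for c in((498,-244,55),(636,-122,60),(623,140,80)):
        u,v=np.round(proj(n,[c])[0]).astype(int);T.append(cv2.resize(im[v-32:v+32,u-32:u+32],(256,256),interpolation=cv2.INTER_CUBIC))
cv2.imwrite("pics/m7.png",np.vstack([np.hstack(T[:3]),np.hstack(T[3:])]))
for m,cs in(("both",["top","scene"]),("top",["top"]),("scene",["scene"])): print(m,gfit(G,cs,[(55,34),(55,50)],(496,-243),14))
E
```

```text
t: 28.45
ee_pos: [636.4, -122.1, 148.0]
orientation: [3.141, -0.0, 0.002]
ft_force: [-0.7, 0.6, -0.2]
width: 87.6
grasp_force: 0.0
t: 29.45
ee_pos: [623.4, 140.2, 146.5]
orientation: [3.142, 0.001, 0.001]
ft_force: [-0.0, 0.4, 0.8]
width: 88.2
grasp_force: 0.0
t 29.45 pos [623.4 140.2 146.5] yaw 0.0009 q [ 0.2   0.53  1.65 -0.    0.96  1.77] F [-0.   0.4  0.8] w 88.2
shift [-0.5  0.2 89.8] fix [ 0.     -0.001   0.0009]
both ([497.2, -242.8], 261.4)
top ([494.9, -239.1], 137.4)
scene ([498.8, -244.2], 148.4)
```

View pics/m7.png

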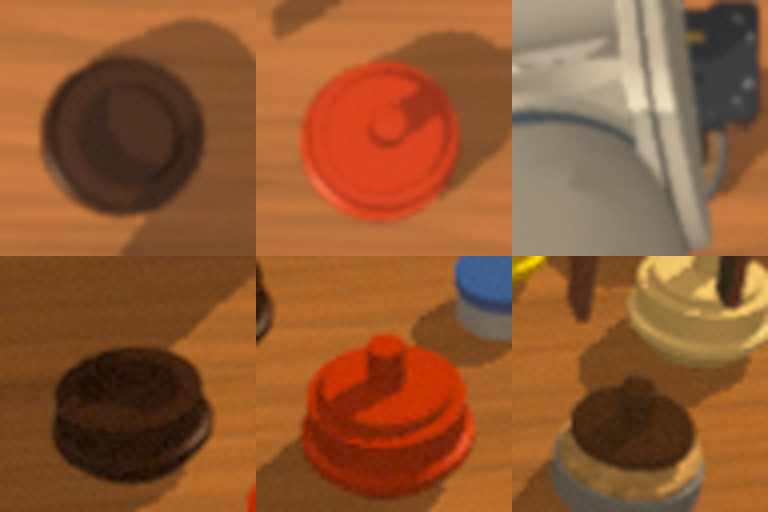

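The padauk lid is home, and the walnut box's open mouth is at about (497.5,-243). I'll pick up the walnut lid, whose knob shows at crop (637,390).

```bash
python3 -m creep '[{"translation":[-0.5,0,20],"angular":[0,0,0],"jaw":1},{"translation":[-0.5,0,40],"angular":[0,0,0],"jaw":1},{"translation":[-0.5,0,58],"angular":[0,0,0],"jaw":1},{"translation":[-0.5,0,72],"angular":[0,0,0],"jaw":1},{"translation":[-0.5,0,82],"angular":[0,0,0],"jaw":1},{"translation":[-0.5,0,89],"angular":[0,0,0],"jaw":1},{"translation":[-0.5,0,89],"angular":[0,0,0],"jaw":1},{"translation":[-0.5,0,89],"angular":[0,0,0],"jaw":1}]'
python3 -m creep '[{"translation":[0,0,0],"angular":[0,0,0],"jaw":0.6},{"translation":[0,0,0],"angular":[0,0,0],"jaw":0.45},{"translation":[0,0,0],"angular":[0,0,0],"jaw":0.35},{"translation":[0,0,0],"angular":[0,0,0],"jaw":0.3},{"translation":[0,0,0],"angular":[0,0,0],"jaw":0.2},{"translation":[0,0,0],"angular":[0,0,0],"jaw":0.1},{"translation":[0,0,0],"angular":[0,0,0],"jaw":0},{"translation":[0,0,0],"angular":[0,0,0],"jaw":0}]'
python3 -c "
from loc import *
rel(497.5,-243,150)"
```

```text
t: 30.55
ee_pos: [623.0, 140.1, 57.2]
orientation: [-3.141, 0.0, -0.001]
ft_force: [0.0, 0.1, 0.1]
width: 87.8
grasp_force: 0.0
t: 31.55
ee_pos: [622.6, 140.0, 56.7]
orientation: [3.142, -0.0, -0.0]
ft_force: [-0.4, 0.1, -0.0]
width: 23.3
grasp_force: 30.0
t 31.55 pos [622.6 140.   56.7] yaw -0.0003 q [0.2  0.66 1.68 0.   0.8  1.77] F [-0.4  0.1 -0. ] w 23.3
shift [-125.   383.   -93.3] fix [ 0.      0.     -0.0003]
```

```bash
python3 -m creep '[{"translation":[0,0,-10],"angular":[0,0,0],"jaw":0},{"translation":[0,0,-30],"angular":[0,0,0],"jaw":0},{"translation":[0,0,-55],"angular":[0,0,0],"jaw":0},{"translation":[-4,12,-78],"angular":[0,0,0],"jaw":0},{"translation":[-13,40,-93],"angular":[0,0,0],"jaw":0},{"translation":[-28,85,-95],"angular":[0,0,0],"jaw":0},{"translation":[-43,132,-95],"angular":[0,0,0],"jaw":0},{"translation":[-58,178,-95],"angular":[0,0,0],"jaw":0}]'
python3 -m creep '[{"translation":[-15,46,0],"angular":[0,0,0],"jaw":0},{"translation":[-30,92,0],"angular":[0,0,0],"jaw":0},{"translation":[-45,138,0],"angular":[0,0,0],"jaw":0},{"translation":[-58,178,0],"angular":[0,0,0],"jaw":0},{"translation":[-65,199,0],"angular":[0,0,0],"jaw":0},{"translation":[-67,205,0],"angular":[0,0,0],"jaw":0},{"translation":[-67,205,15],"angular":[0,0,0],"jaw":0},{"translation":[-67,205,30],"angular":[0,0,0],"jaw":0}]'
python3 -c "
from loc import *
rel(497.5,-243,69.7)"
```

```text
t: 32.55
ee_pos: [564.6, -39.3, 153.5]
orientation: [3.141, 0.0, 0.004]
ft_force: [1.1, 1.1, -1.0]
width: 23.6
grasp_force: 30.0
t: 33.55
ee_pos: [497.6, -242.1, 120.8]
orientation: [-3.141, -0.001, 0.0]
ft_force: [-0.6, 0.8, -1.0]
width: 23.2
grasp_force: 30.0
t 33.55 pos [ 497.6 -242.1  120.8] yaw 0.0007 q [-0.47  0.46  1.86  0.    0.82  1.1 ] F [-0.6  0.8 -1. ] w 23.2
shift [-0.1  1.  51.1] fix [-0.0002  0.0001  0.0007]
```

```bash
python3 -m creep '[{"translation":[0,0.5,12],"angular":[0,0,0],"jaw":0},{"translation":[0,0.5,23],"angular":[0,0,0],"jaw":0},{"translation":[0,0.5,32],"angular":[0,0,0],"jaw":0},{"translation":[0,0.5,39],"angular":[0,0,0],"jaw":0},{"translation":[0,0.5,44],"angular":[0,0,0],"jaw":0},{"translation":[0,0.5,47],"angular":[0,0,0],"jaw":0},{"translation":[0,0.5,49],"angular":[0,0,0],"jaw":0},{"translation":[0,0.5,49],"angular":[0,0,0],"jaw":0}]'
python3 -m creep '[{"translation":[0,0,0.5],"angular":[0,0,0],"jaw":0},{"translation":[0,0,1],"angular":[0,0,0],"jaw":0},{"translation":[0,0,1],"angular":[0,0,0],"jaw":0},{"translation":[0,0,1],"angular":[0,0,0],"jaw":0},{"translation":[0,0,1],"angular":[0,0,0],"jaw":0},{"translation":[0,0,1],"angular":[0,0,0],"jaw":0},{"translation":[0,0,1],"angular":[0,0,0],"jaw":0},{"translation":[0,0,1],"angular":[0,0,0],"jaw":0}]'
```

```text
t: 34.55
ee_pos: [497.6, -243.5, 72.7]
orientation: [3.142, -0.0, 0.0]
ft_force: [-0.3, 0.2, -1.3]
width: 23.6
grasp_force: 30.0
t: 35.55
ee_pos: [497.5, -243.5, 71.7]
orientation: [3.142, -0.0, 0.0]
ft_force: [-0.3, -0.6, -1.3]
width: 23.2
grasp_force: 30.0
```

```bash
python3 -m creep '[{"translation":[0,0,0.5],"angular":[0,0,0],"jaw":0},{"translation":[0,0,1],"angular":[0,0,0],"jaw":0},{"translation":[0,0,1.5],"angular":[0,0,0],"jaw":0},{"translation":[0,0,2],"angular":[0,0,0],"jaw":0},{"translation":[0,0,2.5],"angular":[0,0,0],"jaw":0},{"translation":[0,0,2.5],"angular":[0,0,0],"jaw":0},{"translation":[0,0,2.5],"angular":[0,0,0],"jaw":0},{"translation":[0,0,2.5],"angular":[0,0,0],"jaw":0}]'
```

```text
t: 36.55
ee_pos: [497.6, -243.5, 69.6]
orientation: [3.142, -0.0, 0.0]
ft_force: [-1.2, 1.1, 5.6]
width: 23.3
grasp_force: 30.0
```

Seated at 69.6, as predicted. I'll release, retreat to the side and check.

```bash
python3 -m creep '[{"translation":[0,0,0],"angular":[0,0,0],"jaw":0.3},{"translation":[0,0,0],"angular":[0,0,0],"jaw":0.5},{"translation":[0,0,0],"angular":[0,0,0],"jaw":0.8},{"translation":[0,0,0],"angular":[0,0,0],"jaw":1},{"translation":[0,0,0],"angular":[0,0,0],"jaw":1},{"translation":[0,0,-20],"angular":[0,0,0],"jaw":1},{"translation":[0,0,-50],"angular":[0,0,0],"jaw":1},{"translation":[0,0,-90],"angular":[0,0,0],"jaw":1}]'
python3 -m creep '[{"translation":[-10,25,-20],"angular":[0,0,0],"jaw":1},{"translation":[-20,60,-40],"angular":[0,0,0],"jaw":1},{"translation":[-30,95,-50],"angular":[0,0,0],"jaw":1},{"translation":[-45,130,-50],"angular":[0,0,0],"jaw":1},{"translation":[-60,165,-50],"angular":[0,0,0],"jaw":1},{"translation":[-75,200,-50],"angular":[0,0,0],"jaw":1},{"translation":[-90,225,-50],"angular":[0,0,0],"jaw":1},{"translation":[-90,225,-50],"angular":[0,0,0],"jaw":1}]'
python3 - <<'E'
from loc import *
rel(400,-460,200)
T=[]
for n,(a,b,c,d) in(("top",(95,285,60,420)),("scene",(135,300,80,440))):
    im=ctrl.get_image(n)[a:b,c:d,::-1];T.append(cv2.resize(im,(600,300),interpolation=cv2.INTER_CUBIC))
cv2.imwrite("pics/end.png",np.vstack(T))
E
```

```text
t: 37.55
ee_pos: [496.9, -243.2, 159.3]
orientation: [-3.141, 0.0, 0.003]
ft_force: [0.6, -0.5, 0.0]
width: 87.6
grasp_force: 0.0
t: 38.55
ee_pos: [406.4, -469.9, 209.0]
orientation: [3.142, -0.004, -0.0]
ft_force: [0.9, 0.2, -0.6]
width: 87.9
grasp_force: 0.0
t 38.55 pos [ 406.4 -469.9  209. ] yaw -0.0028 q [-0.88  0.43  1.65 -0.    1.06  0.7 ] F [ 0.9  0.2 -0.6] w 87.9
shift [-6.4 -9.8  9. ] fix [ 0.0001  0.0001 -0.0028]
```

View pics/end.png

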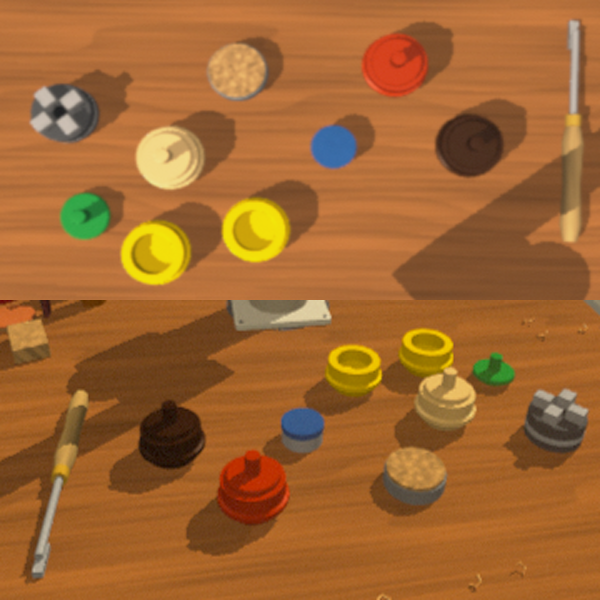

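All three lids are home: maple (170,157), padauk (395,65) and walnut (470,145). The stand is empty and the bystanders have not moved.

```bash
python3 -c "
from workcell import ctrl
print(ctrl.close_job())"
```

```text
the job is handed in; nothing more can be done
None
```

The job is handed in at about 39 s: each lid is seated on the box of its own wood, the cork stand is empty, and the boxes and bystanders look unmoved in the final pictures.

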